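# Pry up a beam end and slip a packing plate under its foot

### The arm

A 6-joint arm with a two-finger parallel gripper is mounted at the origin on the work surface. World frame = base frame: x ahead of the robot, y to its left, z up, the work surface at z = 0. Lengths are in m, angles in rad, forces in N, time in s.
With the tool pointing down it reaches from about 0.35 to 0.975 m from the base axis. Payload 4.9 kg.
Tool frame: the origin (TCP) lies at the very end of the fingers, on their centre line; the grasp point (between the pads) lies 19 mm behind it; z points along the fingers, y is the line along which they close (so a half turn about z gives the same grasp; the last joint's range is limited). The gripper opens to 85 mm and grips with 20 to 120 N. Pads are 22 mm wide; open, the fingers measure 114 mm over their backs; the gripper's body (76 mm by 85 mm) begins 54 mm behind the grasp point. The pads swing forward as they close: fully open they stand 13 mm farther back than shut.
Start: joints at [-1.447, 0.053, 1.613, -0, 1.476, -0.119], TCP at [0.15, -0.607, 0.231] pointing down, gripper open.
Joint ranges: [-3.01, 3.01], [-1.01, 2.22], [0.06, 2.58], [-1.02, 4.17], [0.09, 2.62], [-3.14, 3.14]. Speed limits (rad/s): [2.57, 2.57, 3.14, 3.14, 3.14, 3.14].

### API

Orientations are given as a rotation vector (axis times angle).
In Python, from station import * gives the robot as it stands.
- The arm moves only by the shell command python3 -m crank 'ROWS' [OPENING] [FORCE]. ROWS is JSON, a list of rows, each an object with "offset": the shift along the tool's x, y, z in m, a list of three; "twist": the turn, a rotation vector about the tool's x, y, z in degrees, a list of three. In form: [{"offset": [x, y, z], "twist": [rx, ry, rz]}, ...]. A call has 1 to 20 rows; each row is the pose to reach, as a shift and turn from the pose commanded when the call began, along the tool's axes at that moment; what a row does not reach only later rows make up. A row lasts 1/8 s, in which the tool goes at most 62.5 mm and 10.7 degrees, less where a joint would pass 70% of its speed; a pose out of reach is approached as far as the arm can. A call with a gripper value outside its range is refused whole. OPENING is the opening, from 0 (shut) to 1 (fully open), set as the call begins (- or left out, the last holds). The fingers move at their own pace and stop on an object; FORCE is the grip in N (left out, the last holds). Time passes only in rows, so rows that repeat a pose let the fingers close. It gives the time, the measured TCP pose, the force, the opening and the grip force at its end, in the units of the state.
- get_obs(): the state, without advancing time (a new reading comes with each control period).
- get_image(name): name is "side" or "top"; returns the picture (400x640x3 uint8, red, green, blue); there is no depth.
- get_calibration(name): a dict with "intrinsics" (3x3 intrinsics, pixels), "k1" (the pictures are not rectified: a ray, as slopes to the right and down, at radius r is drawn at 1 + k1 r^2 times it, then the intrinsics apply), "world_from_camera" (4x4, takes a point from camera to world coordinates). Camera axes: x right, y up, looking along -z (the intrinsics and any distortion apply to the point x, -y, -z); pixel columns grow to the right and rows downward; lengths in m; the calibration is good to about 2 mm. A picture is of the moment at which its call begins. get_calibration takes no time and is no camera call.
- finish_job(): hands the job in; it is judged then, once.
Trained networks look in the newest picture that a camera, given by its name, has taken for a name from the list of things; names that differ only in an ending like _2 or _b are one class to them, and where a whole thing is asked for, a point or a joint stands for the part that bears it (a point fixed in the world has none). Each returns a list of dicts, best first, with "confidence" (0 to 1); they miss things now and then, are a little off and sometimes report something else, mostly with a low value. They report only what shows in the picture. A call takes as long as a camera call. They do not tell look-alikes from the thing itself.
- cut_out(query, camera): "region" (400x640 bool, what is visible of it) and "rect" ([centre column, centre row, width, height] in pixels, round what is visible of it).
The state is a dict: "t": time; "q": joint angles; "dq": joint speeds; "effort": joint torques, N m; "tool_pos": TCP position; "tool_rot": TCP orientation; "contact_force": force on the tool from outside, world axes, zero at the start; "wrist_torque": the same for the moment, N m; "opening": finger opening in m; "grip_force": force on a finger pad.
Only numpy, scipy, OpenCV 4.12 (cv2) and the standard library are available. Lean on these libraries where they do the work, as an engineer would, in place of code of your own. Each camera call takes 0.05 s, during which the arm holds its last target. There are 200 camera calls.

### The job

Lever up the end of the grey beam nearest the blue fulcrum block with the pry bar, and park the bar's handle under the yellow keeper hook so that it holds the beam up by itself. Slide the green packing plate fully home under the raised foot until its cross stop meets the foot; then free the bar, let the beam down gently onto the plate, and lay the bar down clear of the beam and the fixture. Do not push or lift the beam with the gripper or arm, and leave the other things on the bench alone.

Things in the scene. Friction and masses are not known exactly. Their poses are not given: they have to be found in the camera images.
- prop: Prying fixture bolted to the bench; place and yaw vary. Origin on the bench under the blue fulcrum block; +y points to the beam, +x away from the robot. Block x -35..35, y -12..12, topped by a round steel rod along x, radius 10, axis 28 above the bench. A 6 high base strip (x 28..58, y -160..10) joins it to the yellow keeper hook; elsewhere the bench is bare.
- fulcrum (a point): Top of the round rod on the fulcrum block, at its middle, 38 above the bench; axes as the fixture. To get the bar's tip 50 to 55 past this point under the beam, thread it in tip down by about 0.42 rad, or it meets the beam's edge.
- keeper (a point): Middle of the yellow hook's level underside, 30 above the bench, at fixture x 0, y -145. The overhang covers fixture x -12..16, y -160..-130, 16 thick, open to -x and at both ends; the post, x 16..40, closes +x. Press the bar down beside it (bar's middle line at x below -24 there), then sweep it to +x: the load then holds it up against the hook.
- beam: Heavy grey loose beam, 2 kg +-20%, on two dark feet. Origin at mid-length, level with the feet's undersides; y runs along it away from the fixture. Box section 56 wide (x), 220 long (y), z 42..72. Feet 64 (x) x 30 (y) x 42 high at y -60 (near) and +75. Origin within about 5 of fixture (0, 145), nearly parallel to it. Pressing the bar 80 behind the fulcrum takes about 5 to 9 N.
- beam_foot (a point): Centre of the underside of the beam's near foot; axes as the beam. Height 0 when standing on the bench, about 12 when the bar (tip 55 past the fulcrum) is parked under the hook sloping 0.155 rad down to the handle, about 9 when packed.
- beam_end (a point): Centre of the lower edge of the beam's near end face, 42 above the feet's undersides; the end overhangs the near foot by 35.
- bar_mid (a point): Centre of the pry bar: straight steel bar 230 long (x, tip at +115), 18 wide (y), 12 thick (z), handle part red, 0.4 kg; the last 35 at the tip are a chisel 24 wide and 8 thick, flush with the top face (+z). It starts level, +z up, across two wooden blocks, its underside 30 above the bench.
- rest: Two wooden blocks 30 high, 30 (x) x 60 (y), centred 80 either side of the origin along x, fixed. The bar lies across them along x, tip towards +x.
- plate_rib (a point): Grip point of the green packing plate (125 long in x, 50 wide, 8 thick, 0.22 kg, flat on the bench, plain front end to +x): 30 above its underside, in an upright rib 38 long (x), 12 thick (y), up to 46 high. The front edge is 103.5 ahead of this point; the front face of a cross stop (12 high above the plate, full width) is 37.5 ahead.
- plate_pad (a point): Point on the green plate's top face, 33 behind its front edge, on its centre line; it is under the middle of the foot (within 1) when the cross stop meets the foot's side.
- thick_mid (a point): A yellow packing plate of the same shape, but 20 thick: too thick, leave alone. Point: its centre, 20 up.
- brush: Brush lying on the bench: leave alone.
- spray: Spray can, 54 across, 160 high: leave alone.
- square: Red magnetic square, 90 x 16 x 90 high: leave alone.
- tin: Yellow-labelled tin, 70 across, 120 high: leave alone.
Not all that is in view belongs to the job. Leave any pink look-alike of the part that bears bar_mid alone.

How it is judged:
On the way, in this order (a step that is already met when the one before it is completed fails the run):
1. the bar, held over the fulcrum, levers the beam's near foot over 9.5 mm off the bench (height (world z) of beam_foot above 0.0095 m and contact force between bar and beam above 1 N and contact force between bar and prop above 1 N and contact force between the fingers and bar above 0.5 N), for 0.2 s.
2. the bar, let go, holds the beam up by itself under the hook (height (world z) of beam_foot above 0.0095 m and contact force between bar and beam above 1 N and contact force between each of the arm, the fingers and bar below 0.1 N), for 0.3 s.
3. the green plate is home under the raised foot (height (world z) of beam_foot above 0.0095 m and x of plate_pad in the frame of beam between -0.008 and 0.012 m and y of plate_pad in the frame of beam between -0.07 and -0.05 m and angle between the x axis of plate_pad and the x axis of beam, either way round below 0.15 rad), for 0.2 s.
At the end, for the whole second after the job is handed in: Near foot 6 to 10.5 mm up on the green plate, which is aligned within 0.15 rad and home within -8/+12 mm, within 10 mm sideways; beam at rest; bar lying level, still, middle under 60 mm high and over 120 mm from the beam end, touching neither beam, fixture nor plate (x of plate_pad in the frame of beam between -0.008 and 0.012 m and y of plate_pad in the frame of beam between -0.07 and -0.05 m and angle between the x axis of plate_pad and the x axis of beam, either way round below 0.15 rad and height (world z) of beam_foot between 0.006 and 0.0105 m and contact force between plate and beam above 2 N and contact force between bar and beam below 0.1 N and contact force between bar and prop below 0.1 N and contact force between bar and plate below 0.1 N and horizontal distance between bar_mid and beam_end above 0.12 m and height (world z) of bar_mid below 0.06 m and angle between bar_mid's own x axis and vertical between 1.39 and 1.75 rad and linear speed of each of bar, beam below 0.02 m/s).
It fails at once if the robot touches the beam with more than 3 N (contact force between any of the fingers, the arm and beam above 3 N).
It fails at once if the beam's near foot is shoved more than 30 mm (distance of beam_foot from where it was at the start of the episode above 0.03 m).
It fails at once if the beam is dropped (moves faster than 0.12 m/s) (linear speed of beam above 0.12 m/s).
It fails at once if another thing on the bench is moved more than 30 mm (distance of any of thick_mid, brush, spray, square, tin from where it was at the start of the episode above 0.03 m).
It also fails if it takes over 72 s, if anything falls off the work surface, if the arm or the gripper's body presses on something with over 40 N, if the wrist force passes 120 N, or if a joint passes its speed limit or range.

## Working session

There is one attempt and no reset: what is moved stays moved. The work goes in short steps, Python scripts to look and compute and a shell command to move; the robot and the scene stay as the last step left them, time stands still between calls to the robot, and variables do not carry over. Pictures are saved under pics/ and viewed, at most 10 in all, crops included, and the job is handed in when it is done.

```bash
mkdir -p pics; ls
cat > h.py <<'E'
from station import *
import numpy as np, cv2
from scipy.spatial.transform import Rotation as R
def ray(cam,uv):
    c=get_calibration(cam);K=np.array(c["intrinsics"]);k1=c["k1"];T=np.array(c["world_from_camera"])
    d=np.linalg.inv(K)@np.array([uv[0],uv[1],1.0]);d=d[:2];s=d.copy()
    for _ in range(20): s=d/(1+k1*(s@s))
    v=T[:3,:3]@np.array([s[0],-s[1],-1]);return T[:3,3],v
def at(cam,uv,z):
    o,v=ray(cam,uv);return o+v*(z-o[2])/v[2]
def proj(cam,p):
    c=get_calibration(cam);K=np.array(c["intrinsics"]);k1=c["k1"];T=np.array(c["world_from_camera"])
    q=T[:3,:3].T@(np.asarray(p)-T[:3,3]);s=np.array([q[0],-q[1]])/-q[2];s=s*(1+k1*(s@s));return (K@[*s,1])[:2]
E
python3 - <<'E'
from h import *
for n in("top","side"):
    im=get_image(n);cv2.imwrite(f"pics/{n}0.png",cv2.cvtColor(im,cv2.COLOR_RGB2BGR))
    print(n,get_calibration(n))
    for q in("bar_mid","plate_rib","thick_mid","beam","prop","rest"):
        for r in cut_out(q,n): print(q,round(r["confidence"],2),np.round(r["rect"]))
print(get_obs())
E
```

```text
pics
top {'intrinsics': array([[487.65991112,   0.        , 315.00810562],
       [  0.        , 487.65991112, 200.20835825],
       [  0.        ,   0.        ,   1.        ]]), 'k1': -0.10738406008631962, 'world_from_camera': array([[-0.00627032,  0.99660487, -0.08209392,  0.388333  ],
       [-0.99990178, -0.00521962,  0.01300701, -0.02963998],
       [ 0.01253435,  0.08216741,  0.99653972,  1.41804104],
       [ 0.        ,  0.        ,  0.        ,  1.        ]])}
bar_mid 0.82 [408. 304.  55.  64.]
bar_mid 0.62 [486. 258.  67.  53.]
bar_mid 0.58 [427. 190.  73.  40.]
plate_rib 0.67 [209. 228.  44.  21.]
thick_mid 0.84 [151. 219.  48.  22.]
beam 0.64 [248. 162.  83.  28.]
prop 0.97 [329. 158.  63.  36.]
rest 0.61 [427. 192.  70.  42.]
side {'intrinsics': array([[503.12645386,   0.        , 318.17015848],
       [  0.        , 503.12645386, 196.7751595 ],
       [  0.        ,   0.        ,   1.        ]]), 'k1': -0.0676660978662415, 'world_from_camera': array([[-0.90198048,  0.31835125, -0.29169109, -0.01257716],
       [-0.43176685, -0.66043231,  0.61433424,  0.99907854],
      
[... 411 characters left out ...]
46.  61.]
{'t': 0.7, 'q': array([-1.44699345e+00,  5.26770042e-02,  1.61288579e+00,  1.34059303e-06,
        1.47600631e+00, -1.18971576e-01]), 'dq': array([ 6.75340778e-05, -4.91775373e-04, -1.66416784e-03, -5.53670078e-04,
       -6.82835650e-04, -7.67615981e-04]), 'effort': array([-4.14027409e-04, -3.93553841e+01, -3.70367754e+01, -1.43788616e-04,
        4.85572600e-04, -1.71828226e-06]), 'tool_pos': array([ 0.15026414, -0.60665303,  0.23132634]), 'tool_rot': array([3.11845225e+00, 3.80410343e-01, 2.18568502e-06]), 'contact_force': array([-0.05829942,  0.30029204,  0.26545189]), 'wrist_torque': array([0.01242949, 0.00043017, 0.0011893 ]), 'grip_force': 0.0, 'opening': 0.0849419972193699}
```

Run:
```python
import cv2
a=cv2.imread("pics/top0.png");b=cv2.imread("pics/side0.png")
cv2.imwrite("pics/a.png",cv2.resize(a[100:340,100:540],None,fx=1.8,fy=1.8,interpolation=cv2.INTER_CUBIC))
cv2.imwrite("pics/b.png",cv2.resize(b[90:360,200:480],None,fx=2.2,fy=2.2,interpolation=cv2.INTER_CUBIC))
```

```text
(no output)
```

View pics/a.png

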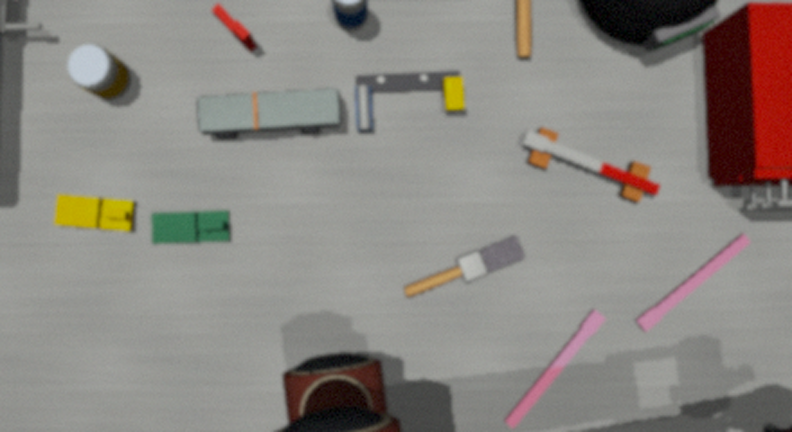

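View pics/b.png

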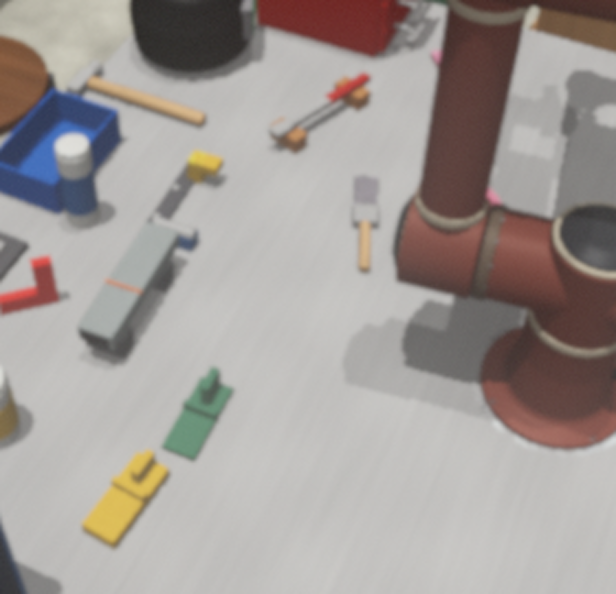

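The bar could be confused with three things in the top view: pink (408,304), pink (486,258), and the white/red bar on wooden blocks at (427,190). I choose the last, with its tip at about (394,177). The green plate (209,228), not the yellow one (151,219), has its front to the left (+y).

```bash
cat > fit.py <<'E'
from h import *
from scipy.optimize import minimize
B=dict(
 bar=[(-115,115,-9,9,30,42),(80,115,-12,12,34,42)],
 beam=[(-28,28,-110,110,42,72),(-32,32,-75,-45,0,42),(-32,32,60,90,0,42)],
 plate=[(-21.5,103.5,-25,25,0,8),(25.5,37.5,-25,25,0,20),(-19,19,-6,6,0,46)],
 prop=[(-35,35,-12,12,0,28),(-35,35,-10,10,20,38),(28,58,-160,10,0,6),(-12,40,-160,-130,30,46),(16,40,-160,-130,0,46)])
def rend(cam,boxes,p,z0=0,S=4):
    m=np.zeros((400*S,640*S),np.uint8);c,s=np.cos(p[2]),np.sin(p[2])
    for x0,x1,y0,y1,a,b in boxes:
        P=[proj(cam,(p[0]+c*x/1e3-s*y/1e3,p[1]+s*x/1e3+c*y/1e3,z/1e3+z0)) for x in(x0,x1) for y in(y0,y1) for z in(a,b)]
        h=cv2.convexHull(np.float32(P));cv2.fillConvexPoly(m,np.int32(np.round(((h+.5)*S-.5)*16)),255,shift=4)
    return cv2.resize(m,(640,400),interpolation=cv2.INTER_AREA)/255.
def fit(name,p0,regs,z0=0):
    rg={k:cv2.GaussianBlur(v.astype(float),(0,0),.8) for k,v in regs.items()}
    def f(p):
        e=0
        for k,v in rg.items():
            r=cv2.GaussianBlur(rend(k,B[name],p,z0),(0,0),.8);e+=np.abs(r-v).sum()/v.sum()
        return e
    s=np.array([[0,0,0],[.012,0,0],[0,.012,0],[0,0,.1]])+p0
    r=minimize(f,p0,method="Nelder-Mead",options=dict(initial_simplex=s,xatol=2e-4,fatol=1e-4,maxiter=150))
    return r.x,r.fun
def grab(q,cam,uv):
    c=[r for r in cut_out(q,cam) if np.hypot(r["rect"][0]-uv[0],r["rect"][1]-uv[1])<15]
    return c[0]["region"] if c else None
E
cat > m.py <<'E'
from fit import *
Q=dict(bar=("bar_mid",(427,190),(346,137)),beam=("beam",(248,162),(259,222)),plate=("plate_rib",(209,228),(288,278)),prop=("prop",(329,158),(286,181)))
for n in("top","side"): get_image(n)
ims={n:cv2.cvtColor(get_image(n),cv2.COLOR_RGB2BGR) for n in("top","side")}
P0=dict(bar=[*at("top",(427,190),.036)[:2],0],beam=[*at("top",(248,160),.06)[:2],0],plate=[*at("top",(222,226),.04)[:2],np.pi/2],prop=[*at("top",(305,155),.03)[:2],0])
t,hd=at("top",(100+530/1.8,100+138/1.8),.042),at("top",(100+655/1.8,100+190/1.8),.042)
P0["bar"][2]=np.arctan2(*(t-hd)[[1,0]]);P0["bar"][:2]=((t+hd)/2)[:2]
for n,(q,a,b) in Q.items():
    rg={k:v for k,v in(("top",grab(q,"top",a)),("side",grab(q,"side",b))) if v is not None}
    p0=np.array(P0[n])
    print(n,"init",np.round(p0,3),{k:int(v.sum()) for k,v in rg.items()})
    for ks in([list(rg)]+[[k] for k in rg]):
        p,e=fit(n,p0,{k:rg[k] for k in ks});print("  ",ks,np.round(p,4),round(e,3))
        if len(ks)==len(rg): best=p
    for k in ims:
        for x0,x1,y0,y1,z0,z1 in B[n]:
            c,s=np.cos(best[2]),np.sin(best[2])
            pts=[proj(k,(best[0]+c*x/1e3-s*y/1e3,best[1]+s*x/1e3+c*y/1e3,z1/1e3)) for x,y in((x0,y0),(x1,y0),(x1,y1),(x0,y1))]
            if not hasattr(E:=globals().setdefault("acc",{}),"x"): acc.setdefault(k,[]).append(np.array(pts))
out=[]
for k,(u,v) in dict(top=(150,120),side=(220,100)).items():
    w,h=(330,130) if k=="top" else (180,220)
    im=cv2.resize(ims[k][v:v+h,u:u+w],None,fx=2.4,fy=2.4,interpolation=cv2.INTER_CUBIC)
    for pts in acc[k]: cv2.polylines(im,[np.int32((pts-[u,v]+.5)*2.4)],True,(255,0,255),1)
    out.append(im)
cv2.imwrite("pics/c.png",out[0]);cv2.imwrite("pics/d.png",out[1])
E
python3 m.py
```

```text
bar init [ 0.526 -0.375  1.173] {'top': 594, 'side': 322}Traceback (most recent call last):
  File "m.py", line 13, in <module>
    p,e=fit(n,p0,{k:rg[k] for k in ks});print("  ",ks,np.round(p,4),round(e,3))
        ~~~^^^^^^^^^^^^^^^^^^^^^^^^^^^^
  File "fit.py", line 22, in fit
    r=minimize(f,p0,method="Nelder-Mead",options=dict(initial_simplex=s,xatol=2e-4,fatol=1e-4,maxiter=150))
    res = _minimize_neldermead(fun, x0, args, callback, bounds=bounds,
                               **options)
    fsim[j] = func(sim[j])
              ~~~~^^^^^^^^
    fx = function(np.copy(x), *(wrapper_args + args))
  File "fit.py", line 19, in f
    r=cv2.GaussianBlur(rend(k,B[name],p,z0),(0,0),.8);e+=np.abs(r-v).sum()/v.sum()
                       ~~~~^^^^^^^^^^^^^^^^
  File "fit.py", line 11, in rend
    P=[proj(cam,(p[0]+c*x/1e3-s*y/1e3,p[1]+s*x/1e3+c*y/1e3,z/1e3+z0)) for x in(x0,x1) for y in(y0,y1) for z in(a,b)]
       ~~~~^^^^^^^^^^^^^^^^^^^^^^^^^^^^^^^^^^^^^^^^^^^^^^^^^^^^^^^^^^
  File "h.py", line 12, in proj
    c=get_calibration(cam);K=np.array(c["intrinsics"]);k1=c["k1"];T=np.array(c["world_from_camera"])
ValueError: time passes only in moves, steps and waits
```

```bash
sed -i 's/^import numpy as np, cv2/import numpy as np, cv2, functools\nget_calibration=functools.lru_cache(get_calibration)/' h.py; python3 m.py
```

```text
bar init [ 0.526 -0.375  1.173] {'top': 619, 'side': 299}
   ['top', 'side'] [ 0.5273 -0.374   1.1848] 0.213
   ['top'] [ 0.5279 -0.3712  1.1789] 0.067
   ['side'] [ 0.5257 -0.3796  1.1862] 0.081
beam init [0.615 0.141 0.   ] {'top': 1701, 'side': 1384}
   ['top', 'side'] [0.6095 0.1334 0.0524] 0.14
   ['top'] [0.6104 0.1367 0.0562] 0.075
   ['side'] [0.6094 0.1321 0.0548] 0.033
plate init [0.43  0.216 1.571] {'top': 726, 'side': 659}
   ['top', 'side'] [0.4314 0.2264 1.5917] 0.151
   ['top'] [0.4317 0.2284 1.5878] 0.059
   ['side'] [0.4309 0.2257 1.6055] 0.045
prop init [ 0.633 -0.02   0.   ] {'top': 914, 'side': 475}
   ['top', 'side'] [ 0.6191 -0.0116  0.0459] 0.552
   ['top'] [ 0.6196 -0.0105  0.0469] 0.086
   ['side'] [ 0.6168 -0.0154  0.0574] 0.4
```

View pics/c.png

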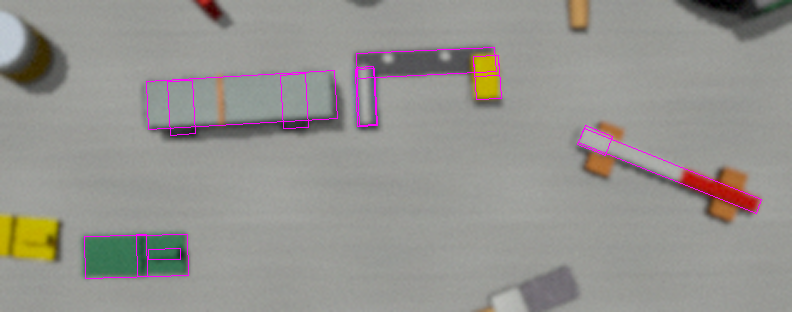

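View pics/d.png

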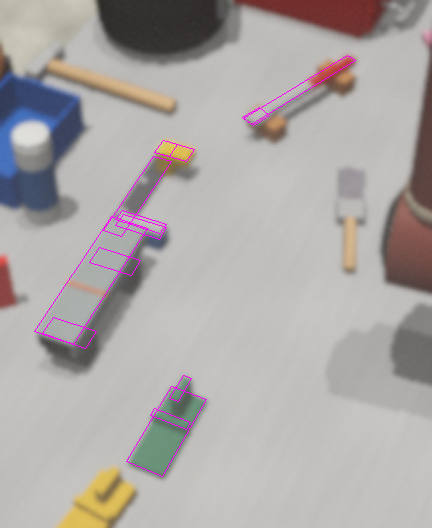

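The overlays match: bar, beam, plate and prop all fit, and the bar chosen is the red-handled one on wooden blocks. Next I move over the bar and grasp it 20 mm behind its middle.

```bash
cat > g.py <<'E'
from h import *
def tr(b,z):  # tool rotation from bar direction b and up-ish bar normal
    pass
def rot(yaw,a=0.):
    "tool x along bar (world yaw), tip down by a; tool z away from bar top"
    x=np.array([np.cos(a)*np.cos(yaw),np.cos(a)*np.sin(yaw),-np.sin(a)])
    y=np.array([np.sin(yaw),-np.cos(yaw),0]);return R.from_matrix(np.c_[x,y,np.cross(x,y)])
def rel(p,r,p0=None,r0=None):
    if p0 is None:
        o=get_obs();p0=o["tool_pos"];r0=R.from_rotvec(o["tool_rot"])
    print("off",np.round(r0.inv().apply(np.array(p)-p0),4).tolist(),"tw",np.round(np.degrees((r0.inv()*r).as_rotvec()),1).tolist())
E
python3 -c "
from g import *
r=rot(1.183);p=np.array([.527-.02*np.cos(1.183),-.375-.02*np.sin(1.183),.12])
rel(p,r)
rel(p+[0,0,-.1],r,p,r)"
```

```text
off [0.4096, -0.1181, 0.1113] tw [-0.0, 0.0, -53.9]
off [0.0, 0.0, 0.1] tw [0.0, 0.0, 0.0]
```

```bash
python3 -m crank '[{"offset":[0.41,-0.118,0.04],"twist":[0,0,-54]},{"offset":[0.41,-0.118,0.04],"twist":[0,0,-54]},{"offset":[0.41,-0.118,0.04],"twist":[0,0,-54]},{"offset":[0.41,-0.118,0.04],"twist":[0,0,-54]},{"offset":[0.41,-0.118,0.04],"twist":[0,0,-54]},{"offset":[0.41,-0.118,0.06],"twist":[0,0,-54]},{"offset":[0.41,-0.118,0.08],"twist":[0,0,-54]},{"offset":[0.41,-0.118,0.111],"twist":[0,0,-54]},{"offset":[0.41,-0.118,0.111],"twist":[0,0,-54]},{"offset":[0.41,-0.118,0.111],"twist":[0,0,-54]},{"offset":[0.41,-0.118,0.111],"twist":[0,0,-54]}]' 1 90
python3 - <<'E'
from g import *
im=get_image("top");c=proj("top",[.52,-.39,.1]).astype(int);print(c)
im=im[c[1]-60:c[1]+60,c[0]-80:c[0]+80];cv2.imwrite("pics/e.png",cv2.cvtColor(cv2.resize(im,None,fx=4,fy=4),cv2.COLOR_RGB2BGR))
E
```

```text
t: 2.98
tool_pos: [0.5203, -0.3951, 0.1228]
tool_rot: [2.604, 1.751, 0.001]
contact_force: [0.3, 0.6, 1.4]
opening: 0.0852
grip_force: 0.0
[439 191]
```

View pics/e.png

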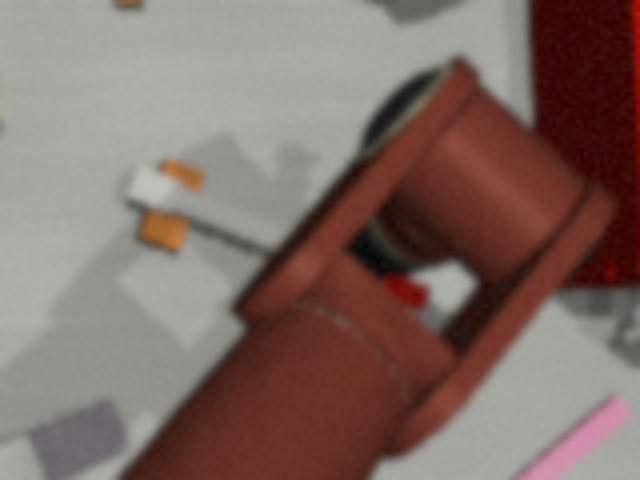

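The arm stands over the middle of the correct bar (on the orange blocks, tip at left about (397,177)). I descend, grip and lift.

```bash
python3 -m crank '[{"offset":[0,0,0.04],"twist":[0,0,0]},{"offset":[0,0,0.08],"twist":[0,0,0]},{"offset":[0,0,0.1],"twist":[0,0,0]},{"offset":[0,0,0.103],"twist":[0,0,0]},{"offset":[0,0,0.103],"twist":[0,0,0]}]'
python3 -m crank '[{"offset":[0,0,0],"twist":[0,0,0]},{"offset":[0,0,0],"twist":[0,0,0]},{"offset":[0,0,0],"twist":[0,0,0]},{"offset":[0,0,0],"twist":[0,0,0]},{"offset":[0,0,0],"twist":[0,0,0]}]' 0 90
python3 -m crank '[{"offset":[0,0,-0.03],"twist":[0,0,0]},{"offset":[0,0,-0.08],"twist":[0,0,0]},{"offset":[0,0,-0.12],"twist":[0,0,0]},{"offset":[0,0,-0.12],"twist":[0,0,0]}]'
```

```text
t: 3.65
tool_pos: [0.5207, -0.3945, 0.019]
tool_rot: [2.604, 1.753, 0.001]
contact_force: [0.3, -0.4, 0.1]
opening: 0.0852
grip_force: 0.0
t: 4.28
tool_pos: [0.5201, -0.3937, 0.0179]
tool_rot: [2.605, 1.754, 0.0]
contact_force: [-1.4, 0.2, 3.2]
opening: 0.0164
grip_force: 88.6
t: 4.78
tool_pos: [0.5215, -0.3951, 0.1408]
tool_rot: [2.6, 1.751, 0.002]
contact_force: [-0.7, -0.6, -3.3]
opening: 0.0164
grip_force: 88.7
```

```bash
cat >> g.py <<'E'
F=np.array([.618,-.013]);FY=.050;G=.020;H=.018
def pose(d,a,clr,x0,psi):
    "d tip past fulcrum, a tip-down slope, clr above rod (mm), x0 at fulcrum, psi tip towards +x"
    r=rot(np.pi/2+FY-psi,a);M=r.as_matrix();b,n=M[:,0],-M[:,2]
    c,s=np.cos(FY),np.sin(FY)
    C=np.array([F[0]+c*x0/1e3,F[1]+s*x0/1e3,.028])
    return C+n*(.016+clr/1e3)+b*(d/1e3-.115-G)-n*H, r
E
python3 -c "
from g import *
p,r=pose(-40,.5,4,-4,.22);print(p);rel(p,r)"
```

```text
[ 0.58818471 -0.16361799  0.11365463]
off [0.2396, -0.0254, 0.0263] tw [-2.7, -28.3, -12.2]
```

```bash
python3 -m crank '[{"offset":[0.05,-0.025,0],"twist":[0,0,-5]},{"offset":[0.11,-0.025,0],"twist":[-0.5,-5,-12.2]},{"offset":[0.17,-0.025,0],"twist":[-1.5,-15,-12.2]},{"offset":[0.22,-0.025,0.01],"twist":[-2.2,-23,-12.2]},{"offset":[0.24,-0.025,0.026],"twist":[-2.7,-28.3,-12.2]},{"offset":[0.24,-0.025,0.026],"twist":[-2.7,-28.3,-12.2]},{"offset":[0.24,-0.025,0.026],"twist":[-2.7,-28.3,-12.2]}]'
cat > look.py <<'E'
from g import *
import sys
o=get_obs();r=R.from_rotvec(o["tool_rot"]).as_matrix();b,n=r[:,0],-r[:,2]
cen=o["tool_pos"]+b*G+n*H
out=[]
for k in("top","side"):
    im=get_image(k);uv=proj(k,[.61,-.02,.04]).astype(int);w,h=75,75
    im=cv2.cvtColor(im[uv[1]-h:uv[1]+h,uv[0]-w:uv[0]+w],cv2.COLOR_RGB2BGR);im=cv2.resize(im,None,fx=2.66*1,fy=2.66,interpolation=cv2.INTER_CUBIC)
    def L(P): cv2.polylines(im,[np.int32([(proj(k,p)-uv+[w,h]+.5)*2.66 for p in P])],True,(255,0,255),1)
    L([cen+b*x+r[:,1]*y+n*.006 for x,y in((.115,.012),(.115,-.012),(.08,-.012),(.08,.012))])
    c,s=np.cos(FY),np.sin(FY)
    L([(F[0]+c*x-s*y,F[1]+s*x+c*y,.038) for x,y in((-.035,0),(.035,0))])
    L([(F[0]+c*x-s*y,F[1]+s*x+c*y,.046) for x,y in((-.012,-.16),(.04,-.16),(.04,-.13),(-.012,-.13))])
    out.append(im)
cv2.imwrite(sys.argv[1],np.hstack(out))
E
python3 look.py pics/f.png
```

```text
t: 5.65
tool_pos: [0.5856, -0.1617, 0.1089]
tool_rot: [2.122, 1.795, -0.546]
contact_force: [-0.5, -0.7, -4.5]
opening: 0.0162
grip_force: 89.1
```

View pics/f.png

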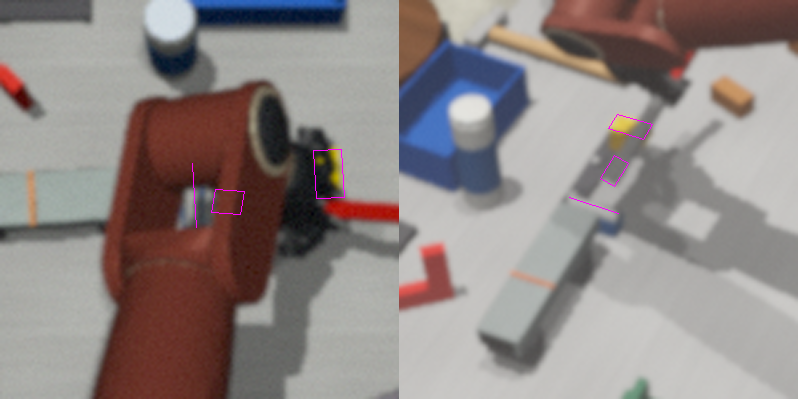

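Run:
```python
from g import *
o=get_obs();r=R.from_rotvec(o["tool_rot"]).as_matrix();b,n=r[:,0],-r[:,2]
cen=o["tool_pos"]+b*G+n*H
for k in("side","top"):
    im=get_image(k).astype(np.float32)
    for off in(-.018,-.006,0,.006,.018):
        P=np.array([proj(k,cen+b*s/1e3+r[:,1]*off+n*.006) for s in range(70,150,4)],np.float32)
        v=cv2.remap(im.mean(2),P[:,0],P[:,1],cv2.INTER_LINEAR).ravel();print(k,off,v.astype(int))
    # rod along fixture y
    c,s=np.cos(FY),np.sin(FY)
    for x in(-.03,-.022,.025):
        P=np.array([proj(k,(F[0]+c*x-s*y,F[1]+s*x+c*y,.038)) for y in np.arange(-.04,.031,.004)],np.float32)
        v=cv2.remap(im.mean(2),P[:,0],P[:,1],cv2.INTER_LINEAR).ravel();print(k,"rod",x,v.astype(int))
```

```text
side -0.018 [133 149 154 155 155 155 155 154 154 153 155 163 171 175 175 175 175 173
 169 168]
side -0.006 [111 113 115 117 117 116 115 116 116 117 126 148 166 172 174 174 174 174
 173 171]
side 0 [114 115 116 117 117 118 117 117 117 117 125 146 164 170 171 170 172 172
 171 170]
side 0.006 [114 114 115 116 116 116 115 116 115 117 121 131 142 142 141 143 147 149
 151 153]
side 0.018 [106 108 107 108 106 106 107 106 107 110 113 113 113 113 113 111 107 104
 103 113]
side rod -0.03 [133 129 125 124 123 121 118 114 117 125 143 161 161 151 133 112  97  92]
side rod -0.022 [167 165 164 166 165 163 159 157 152 155 165 172 168 154 133 113  99  93]
side rod 0.025 [113 114 113 111 108 106 106 116 135 159 172 174 170 163 159 158 159 158]
top -0.018 [ 43  42  37  44  46  58  66  66  69  65  68  76  78  75  67  71  93 128
 143 125]
top -0.006 [ 41  42  41  40  50  57  66  67  68  68  70  76  81  84  79  72  90 131
 153 143]
top 0 [ 41  41  44  42  46  61  68  68  67  68  71  85 106 121 106  87 102 132
 157 152]
top 0.006 [ 42  43  38  42  46  54  62  68  66  66  67  86 118 133 123 102 101 121
 145 144]
top 0.018 [43 43 45 46 46 55 65 67 65 66 56 41 33 30 32 37 39 37 38 38]
top rod -0.03 [ 54  66  69  67  68  78  80  77  67  67  84 108 115 108 103  76  50  41]
top rod -0.022 [ 59  67  66  71  71  73  78  76  67  72  98 134 135 109  78  52  44  44]
top rod 0.025 [65 65 56 48 46 46 48 45 49 47 47 48 49 50 51 50 51 50]
```

```bash
python3 -c "
from g import *
for d in(-40,10,54):
  p,r=pose(d,.5,4,-4,.22);rel(p,r)"
```

```text
off [-0.001, 0.0013, -0.0015] tw [-0.3, -0.3, 0.0]
off [0.049, 0.0014, -0.0012] tw [-0.3, -0.3, 0.0]
off [0.093, 0.0014, -0.001] tw [-0.3, -0.3, 0.0]
```

```bash
python3 -m crank '[{"offset":[0.02,0.0014,-0.001],"twist":[-0.3,-0.3,0]},{"offset":[0.045,0.0014,-0.001],"twist":[-0.3,-0.3,0]},{"offset":[0.065,0.0014,-0.001],"twist":[-0.3,-0.3,0]},{"offset":[0.08,0.0014,-0.001],"twist":[-0.3,-0.3,0]},{"offset":[0.09,0.0014,-0.001],"twist":[-0.3,-0.3,0]},{"offset":[0.093,0.0014,-0.001],"twist":[-0.3,-0.3,0]},{"offset":[0.093,0.0014,-0.001],"twist":[-0.3,-0.3,0]}]'
python3 -c "
from g import *
print(get_obs()['wrist_torque'])
for a,c in((.5,4),(.5,0),(.42,0.5),(.3,0),(.2,0),(.1,0),(0,0),(-.1,0),(-.155,0),(-.19,0)):
  p,r=pose(54,a,c,-4,.22);print(a,c);rel(p,r)"
```

```text
t: 6.72
tool_pos: [0.6021, -0.0809, 0.0682]
tool_rot: [2.114, 1.788, -0.542]
contact_force: [-0.3, -0.5, -4.3]
opening: 0.0164
grip_force: 89.2
[ 0.46383724 -0.04141509  0.01361108]
0.5 4
off [-0.0014, 0.0002, 0.0003] tw [-0.0, 0.0, 0.2]
0.5 0
off [-0.0014, 0.0002, 0.0043] tw [-0.0, 0.0, 0.2]
0.42 0.5
off [-0.001, 0.0002, 0.0103] tw [-0.0, 4.6, 0.2]
0.3 0
off [0.0007, 0.0002, 0.0204] tw [-0.0, 11.5, 0.2]
0.2 0
off [0.0029, 0.0003, 0.0282] tw [-0.0, 17.2, 0.2]
0.1 0
off [0.0058, 0.0003, 0.0357] tw [-0.0, 23.0, 0.2]
0 0
off [0.0095, 0.0003, 0.0429] tw [-0.0, 28.7, 0.2]
-0.1 0
off [0.0139, 0.0003, 0.0497] tw [-0.1, 34.4, 0.2]
-0.155 0
off [0.0166, 0.0003, 0.0532] tw [-0.1, 37.6, 0.2]
-0.19 0
off [0.0185, 0.0003, 0.0554] tw [-0.1, 39.6, 0.2]
```

```bash
python3 -m crank '[{"offset":[-0.001,0,0.01],"twist":[0,4.6,0]},{"offset":[0.0007,0,0.0204],"twist":[0,11.5,0]},{"offset":[0.0018,0,0.0245],"twist":[0,14.5,0]},{"offset":[0.0029,0,0.0282],"twist":[0,17.2,0]},{"offset":[0.0043,0,0.032],"twist":[0,20.1,0]},{"offset":[0.0058,0,0.0357],"twist":[0,23,0]},{"offset":[0.0058,0,0.0357],"twist":[0,23,0]}]'
python3 -c "
from g import *
print(get_obs()['wrist_torque'])
for a,c in((.1,0),(.05,0),(0,0),(-.05,0),(-.1,0),(-.155,0),(-.19,0)):
  p,r=pose(54,a,c,-4,.22);print(a,c);rel(p,r)"
```

```text
t: 7.6
tool_pos: [0.6002, -0.0935, 0.0347]
tool_rot: [2.35, 1.984, -0.118]
contact_force: [-0.0, 1.7, -2.0]
opening: 0.0165
grip_force: 89.4
[ 0.21259477 -0.08948775 -0.01909171]
0.1 0
off [0.0007, 0.0001, 0.0005] tw [-0.0, -0.0, 0.1]
0.05 0
off [0.0009, 0.0001, 0.0046] tw [-0.0, 2.8, 0.1]
0 0
off [0.0013, 0.0001, 0.0086] tw [-0.0, 5.7, 0.1]
-0.05 0
off [0.0019, 0.0001, 0.0126] tw [-0.0, 8.6, 0.1]
-0.1 0
off [0.0027, 0.0001, 0.0166] tw [-0.1, 11.4, 0.1]
-0.155 0
off [0.0038, 0.0001, 0.0209] tw [-0.1, 14.6, 0.1]
-0.19 0
off [0.0047, 0.0001, 0.0236] tw [-0.1, 16.6, 0.1]
```

```bash
python3 -m crank '[{"offset":[0.0009,0,0.0046],"twist":[0,2.8,0]},{"offset":[0.0011,0,0.0066],"twist":[0,4.3,0]},{"offset":[0.0013,0,0.0086],"twist":[0,5.7,0]},{"offset":[0.0016,0,0.0106],"twist":[0,7.2,0]},{"offset":[0.0019,0,0.0126],"twist":[0,8.6,0]},{"offset":[0.0023,0,0.0146],"twist":[0,10,0]},{"offset":[0.0027,0,0.0166],"twist":[0,11.4,0]},{"offset":[0.0027,0,0.0166],"twist":[0,11.4,0]}]'
python3 -c "
from g import *
print(get_obs()['wrist_torque'])
for a,c in((-.1,0),(-.155,0),(-.19,0),(-.21,0)):
  p,r=pose(54,a,c,-4,.22);print(a,c);rel(p,r)"
```

```text
t: 8.6
tool_pos: [0.6006, -0.0913, 0.0175]
tool_rot: [-2.347, -1.982, -0.119]
contact_force: [1.4, 5.9, 3.5]
opening: 0.0164
grip_force: 90.1
[ 0.80044504 -0.23812261  0.02147138]
-0.1 0
off [-0.0011, 0.0, -0.0005] tw [-0.1, -0.1, 0.1]
-0.155 0
off [-0.0009, 0.0, 0.0039] tw [-0.1, 3.0, 0.1]
-0.19 0
off [-0.0006, 0.0, 0.0067] tw [-0.1, 5.0, 0.1]
-0.21 0
off [-0.0004, 0.0, 0.0083] tw [-0.1, 6.2, 0.1]
```

```bash
python3 -m crank '[{"offset":[-0.001,0,0.002],"twist":[0,1.5,0]},{"offset":[-0.0009,0,0.0039],"twist":[0,3,0]},{"offset":[-0.0008,0,0.0055],"twist":[0,4.1,0]},{"offset":[-0.0006,0,0.0068],"twist":[0,5.1,0]},{"offset":[-0.0006,0,0.0068],"twist":[0,5.1,0]},{"offset":[-0.0006,0,0.0068],"twist":[0,5.1,0]}]'
python3 - <<'E'
from g import *
print(get_obs()['wrist_torque'])
o=get_obs();r=R.from_rotvec(o["tool_rot"]).as_matrix();b,n=r[:,0],-r[:,2]
cen=o["tool_pos"]+b*G+n*H;print("slope",np.arcsin(-b[2]))
get_image("side")
for x in cut_out("beam","side")[:2]: print(x["confidence"],x["rect"])
im=cv2.cvtColor(get_image("side"),cv2.COLOR_RGB2BGR);uv=proj("side",cen-b*.05).astype(int);w=50
im=cv2.resize(im[uv[1]-w:uv[1]+w,uv[0]-w:uv[0]+w],None,fx=6,fy=6,interpolation=cv2.INTER_CUBIC)
for s in(-.115,-.09,-.06):
    p=(proj("side",cen+b*s+n*.006)-uv+w+.5)*6;cv2.circle(im,tuple(np.int32(p).tolist()),3,(255,0,255),1)
cv2.imwrite("pics/g.png",im)
for ps in(.22,.15,.1,.05,0,-.03):
  p,rr=pose(54,-.19,0,-4,ps);print(ps);rel(p,rr)
E
```

```text
t: 9.35
tool_pos: [0.6004, -0.0909, 0.0106]
tool_rot: [-2.298, -1.942, -0.219]
contact_force: [0.8, 5.0, 2.0]
opening: 0.0165
grip_force: 89.9
[ 0.788176   -0.2074701  -0.02507211]
slope -0.19155670216856552
0.9 [257.8, 221.3, 44.7, 64.0]
0.23 [290.0, 277.4, 35.3, 43.3]
0.22
off [-0.0003, 0.0003, -0.0002] tw [-0.1, -0.1, 0.1]
0.15
off [-0.0001, 0.0058, -0.0002] tw [0.6, -0.1, -3.8]
0.1
off [0.0002, 0.0098, -0.0001] tw [1.2, -0.1, -6.6]
0.05
off [0.0008, 0.0137, -0.0] tw [1.7, -0.1, -9.4]
0
off [0.0015, 0.0176, 0.0001] tw [2.3, -0.1, -12.3]
-0.03
off [0.0021, 0.0199, 0.0002] tw [2.6, -0.1, -13.9]
```

View pics/g.png

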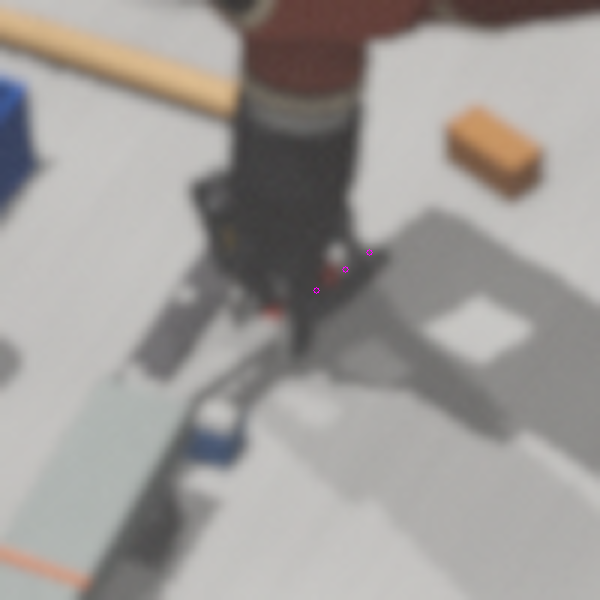

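The bar follows the prediction: the handle (red, around (330,270)) lies on the robot's side of the yellow hook (230,235). Next I sweep it under.

```bash
python3 -m crank '[{"offset":[0,0.003,0],"twist":[0.3,0,-2]},{"offset":[0,0.0058,0],"twist":[0.6,0,-3.9]},{"offset":[0.0002,0.0098,0],"twist":[1.2,0,-6.7]},{"offset":[0.0008,0.0137,0],"twist":[1.7,0,-9.5]},{"offset":[0.0015,0.0176,0],"twist":[2.3,0,-12.3]},{"offset":[0.002,0.0199,0],"twist":[2.6,0,-14]},{"offset":[0.002,0.0199,0],"twist":[2.6,0,-14]}]'
python3 -c "
from g import *
print(get_obs()['wrist_torque'])
for a in(-.19,-.17,-.155,-.145):
  p,r=pose(54,a,0,-4,-.03);print(a);rel(p,r)"
```

```text
t: 10.38
tool_pos: [0.62, -0.0937, 0.0103]
tool_rot: [-2.031, -2.203, -0.191]
contact_force: [0.3, 0.4, 0.7]
opening: 0.0163
grip_force: 89.8
[-0.2030436  -0.0576862  -0.09968264]
-0.19
off [0.0016, 0.0004, -0.0001] tw [-0.0, 0.1, 0.1]
-0.17
off [0.0015, 0.0004, -0.0017] tw [-0.0, -1.0, 0.1]
-0.155
off [0.0015, 0.0004, -0.0029] tw [-0.0, -1.9, 0.1]
-0.145
off [0.0016, 0.0004, -0.0037] tw [-0.0, -2.5, 0.1]
```

```bash
cat > lift.py <<'E'
from fit import *
def rb(cam,p,S=4):
    m=np.zeros((400*S,640*S),np.uint8);c,s=np.cos(p[2]),np.sin(p[2]);t=p[3]/150
    for x0,x1,y0,y1,a,b in B["beam"]:
        P=[]
        for x in(x0,x1):
            for y in(y0,y1):
                for z in(a,b):
                    yy=90+(y-90)*np.cos(t)+z*np.sin(t);zz=-(y-90)*np.sin(t)+z*np.cos(t)
                    P.append(proj(cam,(p[0]+c*x/1e3-s*yy/1e3,p[1]+s*x/1e3+c*yy/1e3,zz/1e3)))
        h=cv2.convexHull(np.float32(P));cv2.fillConvexPoly(m,np.int32(np.round(((h+.5)*S-.5)*16)),255,shift=4)
    return cv2.resize(m,(640,400),interpolation=cv2.INTER_AREA)/255.
def beam():
    get_image("side");v=cv2.GaussianBlur(grab("beam","side",(259,222)).astype(float),(0,0),.8)
    f=lambda p:np.abs(cv2.GaussianBlur(rb("side",p),(0,0),.8)-v).sum()/v.sum()
    p0=np.array([.6095,.132,.055,6.])
    r=minimize(f,p0,method="Nelder-Mead",options=dict(initial_simplex=p0+np.array([[0,0,0,0],[.006,0,0,0],[0,.006,0,0],[0,0,.05,0],[0,0,0,8]]),xatol=2e-4,fatol=1e-4,maxiter=250))
    print("beam x,y,yaw,foot lift",np.round(r.x,4),round(r.fun,3))
    rg=v>.5;ys,xs=np.nonzero(rg);print("top row",ys.min(),"cols",xs.min(),xs.max(),"bottom",ys.max())
if __name__=="__main__": beam()
E
python3 lift.py
```

```text
beam x,y,yaw,foot lift [ 6.0330e-01  1.3050e-01 -2.1000e-03  8.9909e+00] 0.048
top row 190 cols 235 284 bottom 251
```

```bash
python3 -m crank '[{"offset":[0.0005,0.0004,-0.001],"twist":[0,-0.6,0]},{"offset":[0.0005,0.0004,-0.0018],"twist":[0,-1.1,0]},{"offset":[0.0005,0.0004,-0.003],"twist":[0,-1.9,0]},{"offset":[0.0005,0.0004,-0.0036],"twist":[0,-2.3,0]},{"offset":[0.0005,0.0004,-0.0036],"twist":[0,-2.3,0]}]'
python3 -c "
from g import *
print(get_obs()['wrist_torque'])"; python3 lift.py
```

```text
t: 11.1
tool_pos: [0.6201, -0.0946, 0.0131]
tool_rot: [-2.055, -2.228, -0.149]
contact_force: [2.7, -6.0, -7.0]
opening: 0.016
grip_force: 88.9
[-1.16202125 -0.449376   -0.08618095]
beam x,y,yaw,foot lift [ 0.6049  0.1294 -0.0063  3.6547] 0.058
top row 190 cols 235 284 bottom 252
```

```bash
python3 -m crank '[{"offset":[0,0,0.0005],"twist":[0,0.4,0]},{"offset":[0,0,0.0005],"twist":[0,0.4,0]},{"offset":[0,0,0.0005],"twist":[0,0.4,0]},{"offset":[0,0,0.0005],"twist":[0,0.4,0]}]' 0.6 20
python3 -m crank '[{"offset":[0,0,-0.02],"twist":[0,0,0]},{"offset":[0,0,-0.06],"twist":[0,0,0]},{"offset":[0,0,-0.12],"twist":[0,0,0]},{"offset":[0,0,-0.18],"twist":[0,0,0]},{"offset":[0,0,-0.18],"twist":[0,0,0]}]'
python3 lift.py
python3 -c "
from g import *
p,r=np.array([.431,.226,.15]),rot(1.597);rel(p,r)
print(get_obs()['q'])"
```

```text
t: 11.7
tool_pos: [0.6205, -0.0928, 0.014]
tool_rot: [-2.048, -2.222, -0.16]
contact_force: [-0.0, -0.4, 0.1]
opening: 0.0508
grip_force: 0.0
t: 12.32
tool_pos: [0.6267, -0.123, 0.2014]
tool_rot: [-2.058, -2.232, -0.169]
contact_force: [-0.2, 0.1, 0.2]
opening: 0.0515
grip_force: 0.0
beam x,y,yaw,foot lift [ 6.0320e-01  1.3170e-01 -6.4000e-03  9.1631e+00] 0.041
top row 190 cols 235 284 bottom 252
off [0.3508, -0.1638, 0.0987] tw [-0.1, -8.9, 3.1]
[-0.3715209   0.13139094  1.59761764  0.14065849  1.47909776 -0.47031031]
```

```bash
cat >> g.py <<'E'
def plate(x,y,yaw,z=.035,a=-.17):
    "TCP pose for rib point at x,y (grasp at height z)"
    r=rot(yaw,a);return np.array([x,y,z])+r.as_matrix()[:,2]*.019,r
E
python3 -c "
from g import *
p,r=plate(.431,.2265,1.597);q=p+[0,0,.08];rel(q,r);rel(p,r,q,r)"
```

```text
off [0.3462, -0.1637, 0.1524] tw [-0.4, 0.9, 3.1]
off [-0.0135, 0.0, 0.0788] tw [0.0, 0.0, 0.0]
```

```bash
python3 -m crank '[{"offset":[0.05,-0.025,0],"twist":[-0.4,0.9,3.1]},{"offset":[0.1,-0.05,0],"twist":[-0.4,0.9,3.1]},{"offset":[0.15,-0.075,0],"twist":[-0.4,0.9,3.1]},{"offset":[0.2,-0.1,0.03],"twist":[-0.4,0.9,3.1]},{"offset":[0.25,-0.125,0.07],"twist":[-0.4,0.9,3.1]},{"offset":[0.3,-0.15,0.11],"twist":[-0.4,0.9,3.1]},{"offset":[0.346,-0.164,0.152],"twist":[-0.4,0.9,3.1]},{"offset":[0.346,-0.164,0.152],"twist":[-0.4,0.9,3.1]},{"offset":[0.346,-0.164,0.152],"twist":[-0.4,0.9,3.1]}]'
python3 -c "
from g import *
p,r=plate(.431,.2265,1.597);rel(p,r)"
```

```text
t: 13.55
tool_pos: [0.4281, 0.2301, 0.0937]
tool_rot: [-2.099, -2.158, -0.174]
contact_force: [1.1, 0.5, 0.7]
opening: 0.051
grip_force: 0.0
off [-0.0136, 0.0032, 0.0762] tw [-0.3, -0.0, 0.1]
```

```bash
python3 -m crank '[{"offset":[-0.005,0.003,0.03],"twist":[-0.3,0,0]},{"offset":[-0.01,0.003,0.06],"twist":[-0.3,0,0]},{"offset":[-0.0136,0.003,0.076],"twist":[-0.3,0,0]},{"offset":[-0.0136,0.003,0.076],"twist":[-0.3,0,0]},{"offset":[-0.0136,0.003,0.076],"twist":[-0.3,0,0]}]'
python3 -m crank '[{"offset":[0,0,0],"twist":[0,0,0]},{"offset":[0,0,0],"twist":[0,0,0]},{"offset":[0,0,0],"twist":[0,0,0]},{"offset":[0,0,0],"twist":[0,0,0]}]' 0 60
python3 -m crank '[{"offset":[0.001,0,-0.01],"twist":[0,0,0]},{"offset":[0.002,0,-0.015],"twist":[0,0,0]},{"offset":[0.002,0,-0.015],"twist":[0,0,0]}]'
python3 - <<'E'
from fit import *
import time
get_image("side");r=cut_out("plate_rib","side");print([(x["confidence"],np.round(x["rect"])) for x in r])
p,e=fit("plate",np.array([.431,.226,1.6]),{"side":r[0]["region"]},.014);print(p,e)
E
python3 lift.py
```

```text
t: 14.18
tool_pos: [0.4338, 0.2296, 0.0194]
tool_rot: [-2.105, -2.16, -0.187]
contact_force: [-0.1, 0.6, 1.0]
opening: 0.0515
grip_force: 0.0
t: 14.68
tool_pos: [0.4331, 0.2299, 0.019]
tool_rot: [-2.104, -2.16, -0.186]
contact_force: [-1.1, -1.0, 6.6]
opening: 0.0108
grip_force: 59.5
t: 15.05
tool_pos: [0.4325, 0.2291, 0.0335]
tool_rot: [-2.104, -2.16, -0.185]
contact_force: [-0.1, -0.2, -1.8]
opening: 0.0111
grip_force: 58.4
[(0.87, array([287., 276.,  32.,  34.])), (0.59, array([259., 222.,  44.,  64.]))]
[0.43072512 0.22433168 1.60554501] 0.18510237500561555
beam x,y,yaw,foot lift [0.6036 0.13   0.0078 4.9191] 0.093
top row 190 cols 235 282 bottom 252
```

Run:
```python
from lift import *
for n in("top","side"): get_image(n)
rg={"top":grab("beam","top",(248,162)),"side":grab("beam","side",(259,222))}
rg={k:cv2.GaussianBlur(v.astype(float),(0,0),.8) for k,v in rg.items() if v is not None}
for ks in(["top"],["side"],["top","side"]):
  if not all(k in rg for k in ks): continue
  for L in(9,12,15):
    f=lambda p:sum(np.abs(cv2.GaussianBlur(rb(k,[*p,L]),(0,0),.8)-rg[k]).sum()/rg[k].sum() for k in ks)
    p0=np.array([.606,.134,.02])
    r=minimize(f,p0,method="Nelder-Mead",options=dict(initial_simplex=p0+np.array([[0,0,0],[.006,0,0],[0,.006,0],[0,0,.05]]),xatol=2e-4,fatol=1e-4,maxiter=150))
    print(ks,L,np.round(r.x,4),round(r.fun,3))
```

```text
['top'] 9 [ 0.6049  0.1372 -0.0177] 0.032
['top'] 12 [ 0.6047  0.1358 -0.0214] 0.032
['top'] 15 [ 0.6044  0.1341 -0.0252] 0.034
['side'] 9 [0.6045 0.1317 0.0281] 0.139
['side'] 12 [0.6046 0.1319 0.0184] 0.15
['side'] 15 [0.6028 0.1306 0.011 ] 0.158
['top', 'side'] 9 [ 0.6048  0.1354 -0.0146] 0.216
['top', 'side'] 12 [ 0.6041  0.135  -0.0157] 0.218
['top', 'side'] 15 [ 0.604   0.1338 -0.0223] 0.218
```

```bash
python3 -c "
from g import *
for x,y,w,z in((.43,.2,1.3,.052),(.43,.17,.97,.052),(.435,.13,.65,.052),(.44,.1,.32,.052),(.45,.076,-.012,.052)):
  p,r=plate(x,y,w,z,-.18);rel(p,r)"
```

```text
off [-0.0253, -0.002, -0.0047] tw [-2.8, 0.5, 16.8]
off [-0.0553, -0.0018, -0.0099] tw [-6.2, 0.4, 35.4]
off [-0.0956, 0.003, -0.0169] tw [-9.4, 0.4, 53.4]
off [-0.1262, 0.0077, -0.0222] tw [-12.7, 0.3, 72.0]
off [-0.1512, 0.0172, -0.0265] tw [-16.0, 0.3, 90.8]
```

```bash
python3 -m crank '[{"offset":[-0.012,-0.001,-0.0023],"twist":[-1.4,0.3,8.4]},{"offset":[-0.0253,-0.002,-0.0047],"twist":[-2.8,0.5,16.8]},{"offset":[-0.04,-0.002,-0.0073],"twist":[-4.5,0.4,26]},{"offset":[-0.0553,-0.0018,-0.01],"twist":[-6.2,0.4,35.4]},{"offset":[-0.075,0,-0.0135],"twist":[-7.8,0.4,44.4]},{"offset":[-0.0956,0.003,-0.017],"twist":[-9.4,0.4,53.4]},{"offset":[-0.111,0.005,-0.0195],"twist":[-11,0.4,62.7]},{"offset":[-0.1262,0.0077,-0.022],"twist":[-12.7,0.3,72]},{"offset":[-0.139,0.0125,-0.0245],"twist":[-14.4,0.3,81.4]},{"offset":[-0.151,0.017,-0.0265],"twist":[-16,0.3,90.8]},{"offset":[-0.151,0.017,-0.0265],"twist":[-16,0.3,90.8]},{"offset":[-0.151,0.017,-0.0265],"twist":[-16,0.3,90.8]}]'
python3 - <<'E'
from g import *
p,r=plate(.45,.076,-.012,.039,-.18);rel(p,r)
im=cv2.cvtColor(get_image("side"),cv2.COLOR_RGB2BGR);im2=cv2.cvtColor(get_image("top"),cv2.COLOR_RGB2BGR);o=[]
for k,i in(("top",im2),("side",im)):
    uv=proj(k,[.54,.07,.02]).astype(int);w=55
    o.append(cv2.resize(i[uv[1]-w:uv[1]+w,uv[0]-w:uv[0]+w],(400,400),interpolation=cv2.INTER_CUBIC))
cv2.imwrite("pics/i.png",np.hstack(o))
E
```

```text
t: 16.95
tool_pos: [0.453, 0.0765, 0.0333]
tool_rot: [-3.129, 0.016, -0.282]
contact_force: [-0.1, -0.0, -2.2]
opening: 0.011
grip_force: 58.5
off [-0.0019, 0.0006, 0.0129] tw [-0.1, 0.0, 0.1]
```

View pics/i.png

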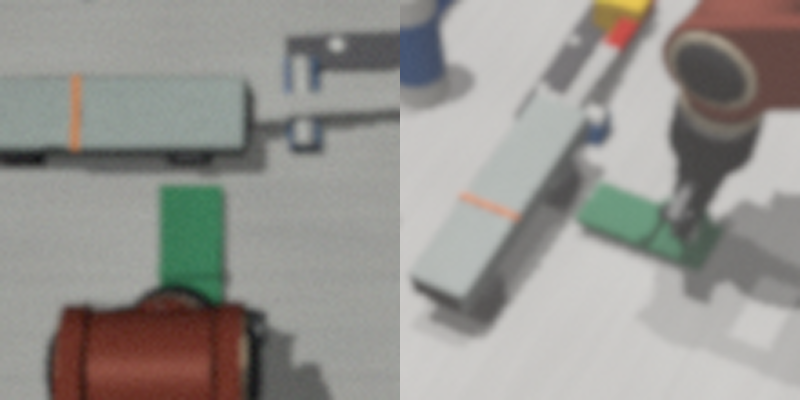

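The view shows the bar parked under the hook. The green plate is lined up with the near foot: the foot is around column 190 and the plate centre at 192 in the left crop. Next I lower it and slide in.

```bash
python3 -m crank '[{"offset":[-0.002,0.0006,0.01],"twist":[0,0,0]},{"offset":[-0.0024,0.0006,0.0132],"twist":[0,0,0]},{"offset":[-0.0024,0.0006,0.0132],"twist":[0,0,0]}]'
python3 -m crank '[{"offset":[0.0148,0,0.0027],"twist":[0,0,0]},{"offset":[0.0295,0,0.0054],"twist":[0,0,0]},{"offset":[0.0443,0,0.008],"twist":[0,0,0]},{"offset":[0.059,0,0.0107],"twist":[0,0,0]},{"offset":[0.0689,0,0.0125],"twist":[0,0,0]},{"offset":[0.0689,0,0.0125],"twist":[0,0,0]}]'
```

```text
t: 17.42
tool_pos: [0.4531, 0.0757, 0.0196]
tool_rot: [3.129, -0.019, 0.282]
contact_force: [0.4, -0.5, -1.5]
opening: 0.0109
grip_force: 58.6
t: 18.18
tool_pos: [0.5238, 0.0748, 0.0202]
tool_rot: [3.128, -0.02, 0.283]
contact_force: [-0.6, 0.3, -1.9]
opening: 0.0111
grip_force: 58.5
```

```bash
python3 -m crank '[{"offset":[0.003,0,0.0005],"twist":[0,0,0]},{"offset":[0.006,0,0.0011],"twist":[0,0,0]},{"offset":[0.008,0,0.0015],"twist":[0,0,0]},{"offset":[0.008,0,0.0015],"twist":[0,0,0]}]'
python3 -m crank '[{"offset":[0.0015,0,0.0003],"twist":[0,0,0]},{"offset":[0.003,0,0.0005],"twist":[0,0,0]},{"offset":[0.003,0,0.0005],"twist":[0,0,0]}]'
```

```text
t: 18.68
tool_pos: [0.5316, 0.0747, 0.0202]
tool_rot: [3.128, -0.02, 0.283]
contact_force: [0.8, 0.1, -2.3]
opening: 0.011
grip_force: 58.5
t: 19.05
tool_pos: [0.5347, 0.0746, 0.0203]
tool_rot: [3.128, -0.02, 0.283]
contact_force: [0.6, -0.0, -1.4]
opening: 0.011
grip_force: 58.5
```

```bash
python3 -m crank '[{"offset":[0.0015,0,0.0004],"twist":[0,0,0]},{"offset":[0.003,0,0.0008],"twist":[0,0,0]},{"offset":[0.003,0,0.0008],"twist":[0,0,0]}]'
python3 -m crank '[{"offset":[0.0015,0,0.0003],"twist":[0,0,0]},{"offset":[0.0015,0,0.0003],"twist":[0,0,0]}]'
```

```text
t: 19.42
tool_pos: [0.5367, 0.0746, 0.0193]
tool_rot: [3.129, -0.019, 0.279]
contact_force: [-4.3, -1.0, -0.1]
opening: 0.0111
grip_force: 58.9
t: 19.68
tool_pos: [0.5384, 0.0744, 0.0193]
tool_rot: [3.128, -0.02, 0.28]
contact_force: [-4.5, -2.7, -2.1]
opening: 0.0108
grip_force: 58.9
```

```bash
python3 -m crank '[{"offset":[-0.0005,0,0],"twist":[0,0,0]},{"offset":[-0.0005,0,0],"twist":[0,0,0]},{"offset":[-0.0005,0,0],"twist":[0,0,0]}]' 0.6 20
python3 -m crank '[{"offset":[0,0,-0.02],"twist":[0,0,0]},{"offset":[0,0,-0.06],"twist":[0,0,0]},{"offset":[0,0,-0.12],"twist":[0,0,0]},{"offset":[0,0,-0.18],"twist":[0,0,0]},{"offset":[0,0,-0.18],"twist":[0,0,0]}]'
python3 - <<'E'
from lift import *
from g import *
for n in("top","side"): get_image(n)
q={"top":(205,175),"side":(275,215)}
def nr(c,cam,w):
    uv=proj(cam,w);l=sorted(cut_out(c,cam),key=lambda r:np.hypot(*(np.array(r["rect"][:2])-uv)));return l[0] if l else None
for cam in("top","side"):
    for c,w in(("plate_rib",[.53,.075,.01]),("beam",[.604,.134,.05]),("bar_mid",[.62,-.07,.03])):
        r=nr(c,cam,w)
        if r: print(cam,c,round(r["confidence"],2),np.round(r["rect"]),np.round(proj(cam,w)))
        np.save(f"{cam}_{c}.npy",r["region"] if r else 0)
o=[]
for k in("top","side"):
    i=cv2.cvtColor(get_image(k),cv2.COLOR_RGB2BGR);uv=proj(k,[.58,.03,.02]).astype(int);w=50
    o.append(cv2.resize(i[uv[1]-w:uv[1]+w,uv[0]-w:uv[0]+w],(400,400),interpolation=cv2.INTER_CUBIC))
cv2.imwrite("pics/j.png",np.hstack(o))
E
```

```text
t: 20.05
tool_pos: [0.5397, 0.0747, 0.0207]
tool_rot: [3.128, -0.02, 0.287]
contact_force: [-0.5, 1.2, -0.3]
opening: 0.0512
grip_force: 0.0
t: 20.68
tool_pos: [0.5099, 0.075, 0.2048]
tool_rot: [3.127, -0.019, 0.305]
contact_force: [0.5, 0.2, -0.1]
opening: 0.051
grip_force: 0.0
top plate_rib 0.61 [273. 179.  18.  11.] [273. 192.]
top beam 0.75 [249. 164.  80.  24.] [251. 164.]
top bar_mid 0.55 [327. 160.  76.  10.] [322. 160.]
side plate_rib 0.62 [284. 222.  28.  15.] [290. 223.]
side beam 0.67 [261. 220.  48.  60.] [260. 220.]
side bar_mid 0.6 [280. 189.  10.  10.] [286. 182.]
```

View pics/j.png

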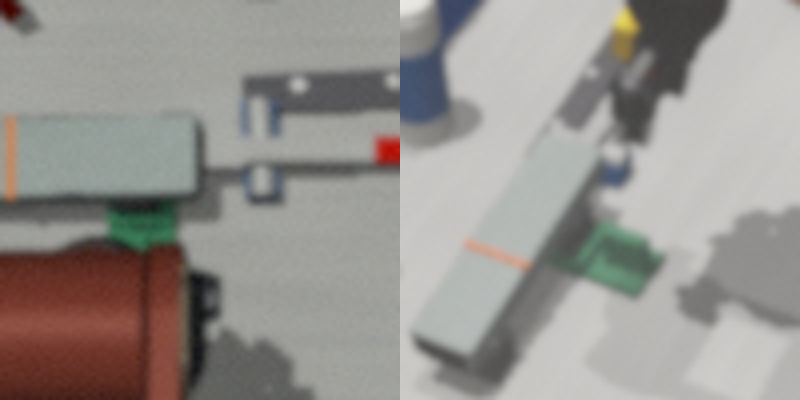

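The plate is under the near foot with its stop at the foot. The bar is still parked. I go back to it for the re-grasp.

Run:
```python
from g import *
p=np.array([.6205,-.0928,.014]);r=R.from_rotvec([-2.048,-2.222,-.16]);q=p-r.as_matrix()[:,2]*.13
o=get_obs();p0=o["tool_pos"];r0=R.from_rotvec(o["tool_rot"])
from scipy.spatial.transform import Slerp
S=Slerp([0,1],R.concatenate([r0,r]))
for t in(.25,.5,.75,1): rel(p0+(q-p0)*t,S(t))
```

```text
off [0.0268, 0.0466, 0.0184] tw [4.0, -0.3, -23.5]
off [0.0536, 0.0932, 0.0367] tw [8.0, -0.5, -47.0]
off [0.0805, 0.1398, 0.0551] tw [11.9, -0.8, -70.5]
off [0.1073, 0.1864, 0.0734] tw [15.9, -1.0, -94.1]
```

```bash
python3 -m crank '[{"offset":[0.009,0.0155,0.006],"twist":[1.3,-0.1,-7.8]},{"offset":[0.018,0.031,0.012],"twist":[2.7,-0.2,-15.7]},{"offset":[0.0268,0.0466,0.018],"twist":[4,-0.3,-23.5]},{"offset":[0.036,0.062,0.024],"twist":[5.3,-0.3,-31.3]},{"offset":[0.045,0.078,0.03],"twist":[6.7,-0.4,-39.2]},{"offset":[0.0536,0.0932,0.0367],"twist":[8,-0.5,-47]},{"offset":[0.063,0.109,0.043],"twist":[9.3,-0.6,-54.8]},{"offset":[0.072,0.124,0.049],"twist":[10.6,-0.7,-62.7]},{"offset":[0.0805,0.14,0.055],"twist":[11.9,-0.8,-70.5]},{"offset":[0.09,0.156,0.061],"twist":[13.2,-0.9,-78.3]},{"offset":[0.099,0.172,0.067],"twist":[14.6,-0.9,-86.2]},{"offset":[0.107,0.186,0.073],"twist":[15.9,-1,-94.1]},{"offset":[0.107,0.186,0.073],"twist":[15.9,-1,-94.1]},{"offset":[0.107,0.186,0.073],"twist":[15.9,-1,-94.1]}]'
python3 - <<'E'
from g import *
p=np.array([.6205,-.0928,.014]);r=R.from_rotvec([-2.048,-2.222,-.16]);rel(p,r)
E
```

```text
t: 22.92
tool_pos: [0.6221, -0.1121, 0.1438]
tool_rot: [-2.049, -2.222, -0.162]
contact_force: [0.1, 0.4, 0.3]
opening: 0.0511
grip_force: 0.0
off [-0.0012, -0.0001, 0.1313] tw [0.1, -0.0, -0.0]
```

```bash
python3 -m crank '[{"offset":[-0.001,0,0.05],"twist":[0,0,0]},{"offset":[-0.001,0,0.09],"twist":[0,0,0]},{"offset":[-0.001,0,0.12],"twist":[0,0,0]},{"offset":[-0.001,0,0.13],"twist":[0,0,0]},{"offset":[-0.001,0,0.13],"twist":[0,0,0]}]'
python3 -m crank '[{"offset":[0,0,0],"twist":[0,0,0]},{"offset":[0,0,0],"twist":[0,0,0]},{"offset":[0,0,0],"twist":[0,0,0]},{"offset":[0,0,0],"twist":[0,0,0]},{"offset":[0,0,0],"twist":[0,0,0]}]' 0 90
python3 - <<'E'
from g import *
o=get_obs();M=R.from_rotvec(o["tool_rot"]).as_matrix();print("a",np.arcsin(-M[2,0]),"psi",np.pi/2+FY-np.arctan2(M[1,0],M[0,0]),o["wrist_torque"])
for a,ps in((-.155,-.03),(-.19,-.03),(-.19,0.05),(-.19,.13),(-.19,.2),(-.19,.24)):
  p,r=pose(54,a,0,-4,ps);print(a,ps);rel(p,r)
E
```

```text
t: 23.55
tool_pos: [0.6208, -0.0929, 0.0158]
tool_rot: [-2.048, -2.224, -0.162]
contact_force: [0.6, -0.5, 0.6]
opening: 0.051
grip_force: 0.0
t: 24.18
tool_pos: [0.6219, -0.0939, 0.0168]
tool_rot: [-2.049, -2.225, -0.163]
contact_force: [-1.9, -2.0, 5.2]
opening: 0.016
grip_force: 89.2
a -0.15552029924946698 psi -0.03275721222934336 [-0.05333634  0.27738392  0.2376826 ]
-0.155 -0.03
off [0.0009, -0.0014, 0.0035] tw [0.2, -0.0, 0.2]
-0.19 -0.03
off [0.001, -0.0014, 0.0063] tw [0.2, 2.0, 0.2]
-0.19 0.05
off [0.0013, -0.0077, 0.0063] tw [-0.6, 2.0, 4.7]
-0.19 0.13
off [0.002, -0.014, 0.0064] tw [-1.4, 2.0, 9.2]
-0.19 0.2
off [0.0031, -0.0194, 0.0066] tw [-2.1, 1.9, 13.1]
-0.19 0.24
off [0.0039, -0.0225, 0.0067] tw [-2.5, 1.9, 15.4]
```

Run:
```python
from g import *
p0,r0=pose(54,-.155,0,-4,-.03)
def seq(p0,r0,L):
    for a,D,c in L:
        p,r=pose(54,a,c,-4-54*D,-.03+D);print(a,D,end=" ");rel(p,r,p0,r0)
seq(p0,r0,[(-.19,0,0),(-.19,.04,0),(-.19,.08,0),(-.19,.12,0),(-.19,.17,0)])
p1,r1=pose(54,-.19,0,-4-54*.17,.14)
seq(p1,r1,[(-.13,.17,0),(-.07,.17,0),(-.0,.17,0),(.07,.17,0),(.14,.17,0),(.2,.17,0),(.3,.17,1),(.45,.17,3)])
```

```text
-0.19 0 off [0.0001, -0.0, 0.0028] tw [-0.0, 2.0, 0.0]
-0.19 0.04 off [0.0002, -0.0053, 0.0029] tw [-0.4, 2.0, 2.3]
-0.19 0.08 off [0.0005, -0.0106, 0.0029] tw [-0.8, 2.0, 4.5]
-0.19 0.12 off [0.0009, -0.016, 0.003] tw [-1.2, 2.0, 6.8]
-0.19 0.17 off [0.0015, -0.0226, 0.0031] tw [-1.7, 2.0, 9.6]
-0.13 0.17 off [0.0, 0.0, -0.0049] tw [-0.0, -3.4, 0.0]
-0.07 0.17 off [0.0003, -0.0, -0.0097] tw [-0.0, -6.9, 0.0]
-0.0 0.17 off [0.0011, -0.0, -0.0153] tw [0.0, -10.9, 0.0]
0.07 0.17 off [0.0022, -0.0, -0.0209] tw [0.0, -14.9, 0.0]
0.14 0.17 off [0.0037, 0.0, -0.0264] tw [0.0, -18.9, 0.0]
0.2 0.17 off [0.0053, -0.0, -0.0309] tw [0.0, -22.3, 0.0]
0.3 0.17 off [0.0091, 0.0, -0.0392] tw [0.0, -28.1, 0.0]
0.45 0.17 off [0.0166, -0.0, -0.0512] tw [0.0, -36.7, 0.0]
```

```bash
python3 -m crank '[{"offset":[0,0,0.0015],"twist":[0,1,0]},{"offset":[0,0,0.003],"twist":[0,2,0]},{"offset":[0,0,0.003],"twist":[0,2,0]}]'
python3 -c "
from g import *
print(get_obs()['wrist_torque'])"
python3 -m crank '[{"offset":[0.0001,-0.0027,0],"twist":[-0.2,0,1.2]},{"offset":[0.0001,-0.0053,0],"twist":[-0.4,0,2.3]},{"offset":[0.0003,-0.008,0],"twist":[-0.6,0,3.4]},{"offset":[0.0004,-0.0106,0],"twist":[-0.8,0,4.5]},{"offset":[0.0006,-0.0133,0],"twist":[-1,0,5.7]},{"offset":[0.0008,-0.016,0],"twist":[-1.2,0,6.8]},{"offset":[0.001,-0.019,0],"twist":[-1.5,0,8.2]},{"offset":[0.0014,-0.0226,0],"twist":[-1.7,0,9.6]},{"offset":[0.0014,-0.0226,0],"twist":[-1.7,0,9.6]}]'
python3 -c "
from g import *
o=get_obs();M=R.from_rotvec(o['tool_rot']).as_matrix();print('a',np.arcsin(-M[2,0]),'psi',np.pi/2+FY-np.arctan2(M[1,0],M[0,0]),o['wrist_torque'])"
python3 lift.py
```

```text
t: 24.55
tool_pos: [0.6217, -0.0932, 0.0137]
tool_rot: [-2.03, -2.204, -0.199]
contact_force: [-1.0, -1.2, 5.1]
opening: 0.016
grip_force: 89.3
[0.15611246 0.22777952 0.18243358]
t: 25.68
tool_pos: [0.6007, -0.0939, 0.0143]
tool_rot: [-2.222, -2.029, -0.218]
contact_force: [6.4, -1.0, 3.2]
opening: 0.0154
grip_force: 89.1
a -0.19101735320243027 psi 0.14044789349124076 [-0.07280452 -0.9276087  -0.74303115]
beam x,y,yaw,foot lift [ 0.6051  0.1329  0.0168 11.3328] 0.028
top row 189 cols 234 282 bottom 252
```

```bash
python3 -m crank '[{"offset":[0,0,-0.0016],"twist":[0,-1.1,0]},{"offset":[0,0,-0.0033],"twist":[0,-2.3,0]},{"offset":[0,0,-0.0049],"twist":[0,-3.4,0]},{"offset":[0,0,-0.0065],"twist":[0,-4.6,0]},{"offset":[0,0,-0.0065],"twist":[0,-4.6,0]}]'
python3 -c "
from g import *
o=get_obs();M=R.from_rotvec(o['tool_rot']).as_matrix();print('a',np.arcsin(-M[2,0]),o['wrist_torque'])"
```

```text
t: 26.4
tool_pos: [0.6004, -0.0958, 0.0206]
tool_rot: [-2.265, -2.071, -0.128]
contact_force: [5.3, -4.2, 2.8]
opening: 0.0159
grip_force: 89.1
a -0.10889297633606711 [-0.4191836  -0.78480246 -0.61291202]
```

Run:
```python
from g import *
p0,r0=pose(54,-.11,0,-13,.14)
for a,c,d in((-.07,0,54),(-.03,0,54),(.01,0,54),(.05,0,54),(.09,0,54),(.13,0,54),(.18,0,54),(.24,.5,54),(.32,1.5,54),(.42,2.5,54),(.5,4,54)):
    p,r=pose(d,a,c,-13,.14);print(a,end=" ");rel(p,r,p0,r0)
```

```text
-0.07 off [-0.0, -0.0, -0.0032] tw [0.0, -2.3, -0.0]
-0.03 off [0.0001, 0.0, -0.0065] tw [-0.0, -4.6, 0.0]
0.01 off [0.0003, -0.0, -0.0097] tw [-0.0, -6.9, 0.0]
0.05 off [0.0007, 0.0, -0.0129] tw [0.0, -9.2, -0.0]
0.09 off [0.0012, 0.0, -0.0161] tw [0.0, -11.5, -0.0]
0.13 off [0.0018, -0.0, -0.0193] tw [-0.0, -13.8, 0.0]
0.18 off [0.0028, 0.0, -0.0232] tw [0.0, -16.6, -0.0]
0.24 off [0.0044, -0.0, -0.0284] tw [-0.0, -20.1, -0.0]
0.32 off [0.0072, 0.0, -0.0353] tw [-0.0, -24.6, 0.0]
0.42 off [0.0114, -0.0, -0.0434] tw [0.0, -30.4, 0.0]
0.5 off [0.0158, -0.0, -0.05] tw [0.0, -35.0, 0.0]
```

```bash
python3 -m crank '[{"offset":[0,0,-0.0016],"twist":[0,-1.2,0]},{"offset":[0,0,-0.0032],"twist":[0,-2.3,0]},{"offset":[0,0,-0.0048],"twist":[0,-3.5,0]},{"offset":[0.0001,0,-0.0065],"twist":[0,-4.6,0]},{"offset":[0.0002,0,-0.0081],"twist":[0,-5.8,0]},{"offset":[0.0003,0,-0.0097],"twist":[0,-6.9,0]},{"offset":[0.0005,0,-0.0113],"twist":[0,-8,0]},{"offset":[0.0007,0,-0.0129],"twist":[0,-9.2,0]},{"offset":[0.0012,0,-0.0161],"twist":[0,-11.5,0]},{"offset":[0.0018,0,-0.0193],"twist":[0,-13.8,0]},{"offset":[0.0018,0,-0.0193],"twist":[0,-13.8,0]}]'
python3 -c "
from g import *
o=get_obs();M=R.from_rotvec(o['tool_rot']).as_matrix();print('a',np.arcsin(-M[2,0]),o['wrist_torque'])"
python3 lift.py
```

```text
t: 27.78
tool_pos: [0.598, -0.094, 0.0388]
tool_rot: [2.249, 2.063, -0.148]
contact_force: [1.4, -0.9, 4.8]
opening: 0.0161
grip_force: 89.2
a 0.13003214493471868 [ 0.38191156 -0.25353022 -0.08924642]
beam x,y,yaw,foot lift [0.6094 0.1302 0.0432 1.0124] 0.107
top row 190 cols 235 281 bottom 251
```

```bash
python3 -m crank '[{"offset":[0,0,-0.002],"twist":[0,0,0]},{"offset":[0.0005,0,-0.006],"twist":[0,-3,0]},{"offset":[0.001,0,-0.01],"twist":[0,-6,0]},{"offset":[0.001,0,-0.01],"twist":[0,-6,0]}]'
python3 - <<'E'
from g import *
o=get_obs();M=R.from_rotvec(o['tool_rot']).as_matrix();print('a',np.arcsin(-M[2,0]),o['wrist_torque'])
for a,c in((.24,2),(.32,2),(.42,2.5),(.46,3)):
    p,r=pose(54,a,c,-13,.14);print(a,end=" ");rel(p,r)
E
```

```text
t: 28.38
tool_pos: [0.5977, -0.0915, 0.0477]
tool_rot: [2.192, 2.011, -0.26]
contact_force: [-0.4, 0.6, 3.0]
opening: 0.0165
grip_force: 88.9
a 0.23345030197623315 [ 0.71524256 -0.14911647  0.02701819]
0.24 off [-0.0004, 0.0002, 0.0005] tw [-0.1, -0.4, 0.2]
0.32 off [-0.0001, 0.0002, -0.0059] tw [-0.1, -5.0, 0.2]
0.42 off [0.0011, 0.0002, -0.0145] tw [-0.1, -10.7, 0.2]
0.46 off [0.0019, 0.0002, -0.0181] tw [-0.1, -13.0, 0.2]
```

```bash
python3 -m crank '[{"offset":[-0.0005,0,-0.004],"twist":[0,0,0]},{"offset":[-0.0002,0,-0.0105],"twist":[0,-5,0]},{"offset":[0.001,0,-0.019],"twist":[0,-10.7,0]},{"offset":[0.002,0,-0.0226],"twist":[0,-13.5,0]},{"offset":[0.002,0,-0.0226],"twist":[0,-13.5,0]}]'
python3 - <<'E'
from g import *
o=get_obs();M=R.from_rotvec(o['tool_rot']).as_matrix();print('a',np.arcsin(-M[2,0]),o['wrist_torque'])
p,r=pose(54,.47,7.5,-13,.14);rel(p,r)
E
```

```text
t: 29.0
tool_pos: [0.5975, -0.0847, 0.0678]
tool_rot: [2.053, 1.884, -0.496]
contact_force: [-1.6, 0.8, -3.2]
opening: 0.0161
grip_force: 88.3
a 0.46877365897312756 [0.61638484 0.00113408 0.01826941]
off [0.0007, 0.0011, -0.0023] tw [-0.2, -0.1, 0.3]
```

```bash
python3 -m crank '[{"offset":[-0.003,0,-0.0015],"twist":[0,0,0]},{"offset":[-0.02,0,-0.0015],"twist":[0,0,0]},{"offset":[-0.045,0,-0.0015],"twist":[0,0,0]},{"offset":[-0.07,0,-0.0015],"twist":[0,0,0]},{"offset":[-0.1,0,-0.0015],"twist":[0,0,0]},{"offset":[-0.12,0,-0.0015],"twist":[0,0,0]},{"offset":[-0.12,0,-0.0015],"twist":[0,0,0]}]'
python3 lift.py
python3 - <<'E'
from g import *
p,r=np.array([.5201,-.3937,.12]),rot(1.183,0);rel(p,r)
o=get_obs();p0=o["tool_pos"];rel(p0*.5+p*.5+[0,0,.02],rot(1.3,.2))
rel(p+[0,0,-.095],r,p,r)
E
```

```text
t: 29.88
tool_pos: [0.59, -0.1933, 0.127]
tool_rot: [2.055, 1.876, -0.491]
contact_force: [0.4, 0.8, -4.5]
opening: 0.0159
grip_force: 88.2
beam x,y,yaw,foot lift [6.03500e-01 1.31900e-01 1.60000e-03 1.02093e+01] 0.051
top row 189 cols 235 283 bottom 252
off [-0.1828, -0.0511, 0.0986] tw [3.9, 26.7, 16.8]
off [-0.1004, -0.0256, 0.0315] tw [3.4, 15.4, 9.9]
off [0.0, 0.0, 0.095] tw [0.0, 0.0, 0.0]
```

```bash
python3 -m crank '[{"offset":[-0.05,-0.013,0.015],"twist":[1.7,7.7,5]},{"offset":[-0.1,-0.026,0.0315],"twist":[3.4,15.4,10]},{"offset":[-0.14,-0.038,0.065],"twist":[3.7,21,13.5]},{"offset":[-0.183,-0.051,0.0986],"twist":[3.9,26.7,16.8]},{"offset":[-0.183,-0.051,0.0986],"twist":[3.9,26.7,16.8]},{"offset":[-0.183,-0.051,0.0986],"twist":[3.9,26.7,16.8]},{"offset":[-0.183,-0.051,0.0986],"twist":[3.9,26.7,16.8]}]'
python3 - <<'E'
from g import *
p,r=np.array([.5201,-.3937,.0235]),rot(1.183,0);rel(p,r)
E
```

```text
t: 30.85
tool_pos: [0.5216, -0.392, 0.1203]
tool_rot: [2.603, 1.758, -0.0]
contact_force: [-0.4, 0.5, -4.6]
opening: 0.016
grip_force: 88.5
off [-0.0021, -0.0008, 0.0968] tw [0.0, 0.0, 0.3]
```

```bash
python3 -m crank '[{"offset":[-0.002,-0.001,0.04],"twist":[0,0,0]},{"offset":[-0.002,-0.001,0.075],"twist":[0,0,0]},{"offset":[-0.002,-0.001,0.09],"twist":[0,0,0]},{"offset":[-0.002,-0.001,0.0965],"twist":[0,0,0]},{"offset":[-0.002,-0.001,0.0965],"twist":[0,0,0]}]'
```

```text
t: 31.48
tool_pos: [0.52, -0.3956, 0.0251]
tool_rot: [2.604, 1.754, 0.001]
contact_force: [-0.0, -0.3, -3.3]
opening: 0.0159
grip_force: 88.4
```

```bash
python3 -m crank '[{"offset":[0,0,0.0015],"twist":[0,0,0]},{"offset":[0,0,0.003],"twist":[0,0,0]},{"offset":[0,0,0.003],"twist":[0,0,0]}]'
python3 -m crank '[{"offset":[0,0,0],"twist":[0,0,0]},{"offset":[0,0,0],"twist":[0,0,0]},{"offset":[0,0,0],"twist":[0,0,0]}]' 0.8 20
python3 -m crank '[{"offset":[0,0,-0.04],"twist":[0,0,0]},{"offset":[0,0,-0.1],"twist":[0,0,0]},{"offset":[-0.06,0.03,-0.15],"twist":[0,0,0]},{"offset":[-0.12,0.08,-0.2],"twist":[0,0,0]},{"offset":[-0.18,0.13,-0.2],"twist":[0,0,0]},{"offset":[-0.18,0.18,-0.2],"twist":[0,0,0]},{"offset":[-0.18,0.18,-0.2],"twist":[0,0,0]}]'
python3 - <<'E'
from lift import *
from g import *
for n in("top","side"): get_image(n)
def nr(c,cam,w):
    uv=proj(cam,w);l=sorted(cut_out(c,cam),key=lambda r:np.hypot(*(np.array(r["rect"][:2])-uv)));return l[0]
for cam in("top","side"):
    try:
        p,e=fit("bar",np.array([.527,-.375,1.18]),{cam:nr("bar_mid",cam,[.527,-.375,.04])["region"]});print(cam,"bar",np.round(p,4),round(e,3))
    except Exception as x: print(cam,x)
o=[]
ims=[]
for k in("top","side"):
    i=cv2.cvtColor(get_image(k),cv2.COLOR_RGB2BGR)
    for c in([.58,.05,.02],[.53,-.36,.03]):
        uv=proj(k,c).astype(int);w=42
        ims.append(cv2.resize(i[uv[1]-w:uv[1]+w,uv[0]-w:uv[0]+w],(290,290),interpolation=cv2.INTER_CUBIC))
cv2.imwrite("pics/k.png",np.vstack([np.hstack(ims[:2]),np.hstack(ims[2:])]))
for f in(9.,):
    v={k:cv2.GaussianBlur(nr("beam",k,[.605,.134,.05])["region"].astype(float),(0,0),.8) for k in("top","side")}
    for k in v:
        g=lambda p:np.abs(cv2.GaussianBlur(rb(k,[*p,f]),(0,0),.8)-v[k]).sum()/v[k].sum()
        p0=np.array([.605,.134,.01]);r=minimize(g,p0,method="Nelder-Mead",options=dict(initial_simplex=p0+np.array([[0,0,0],[.006,0,0],[0,.006,0],[0,0,.05]]),maxiter=150,xatol=2e-4,fatol=1e-4));print(k,np.round(r.x,4),round(r.fun,3))
E
python3 lift.py
```

```text
t: 31.85
tool_pos: [0.5199, -0.3963, 0.0225]
tool_rot: [2.604, 1.752, 0.001]
contact_force: [-0.1, -0.3, -0.3]
opening: 0.0164
grip_force: 89.0
t: 32.22
tool_pos: [0.5193, -0.3957, 0.0214]
tool_rot: [2.605, 1.753, 0.0]
contact_force: [0.9, -0.4, -0.9]
opening: 0.0681
grip_force: 0.0
t: 33.1
tool_pos: [0.6186, -0.6321, 0.2215]
tool_rot: [2.606, 1.751, 0.001]
contact_force: [0.1, 0.1, -0.9]
opening: 0.0684
grip_force: 0.0
top bar [ 0.5276 -0.3781  1.1859] 0.093
side bar [ 0.5265 -0.3848  1.1968] 0.184
top [0.6064 0.1367 0.0027] 0.034
side [0.6057 0.1312 0.0252] 0.051
beam x,y,yaw,foot lift [0.606  0.131  0.0731 0.4887] 0.107
top row 191 cols 236 282 bottom 252
```

View pics/k.png

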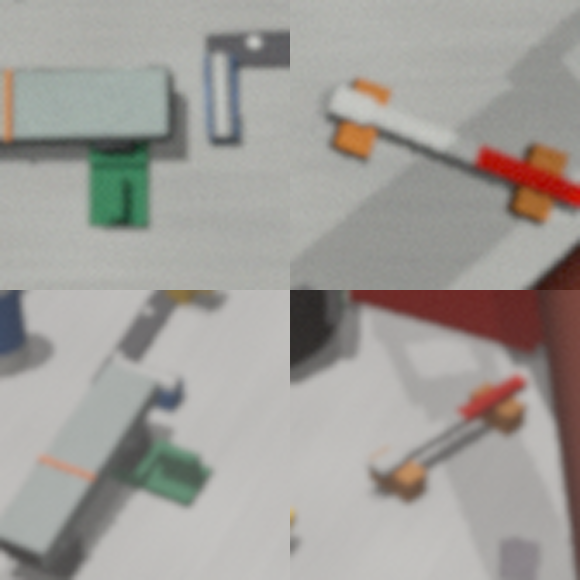

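Run:
```python
from lift import *
for n in("top","side"): get_image(n)
def nr(c,cam,w):
    uv=proj(cam,w);l=sorted(cut_out(c,cam),key=lambda r:np.hypot(*(np.array(r["rect"][:2])-uv)));return l[0]["region"].astype(float)
bm={"top":[.6064,.1367,.0027],"side":[.6057,.1312,.0252]}
for k in bm:
    im=cv2.cvtColor(get_image(k),cv2.COLOR_RGB2HSV)
    v=((im[...,0]>60)&(im[...,0]<90)&(im[...,1]>90)).astype(float)
    box=np.zeros((400,640));u=proj(k,[.55,.075,.01]).astype(int);box[u[1]-30:u[1]+30,u[0]-30:u[0]+30]=1;v=cv2.GaussianBlur(v*box,(0,0),.8)
    occ=rb(k,[*bm[k],9])
    g=lambda p:np.abs(cv2.GaussianBlur(rend(k,B["plate"],p)*(1-occ),(0,0),.8)-v).sum()/v.sum()
    p0=np.array([.534,.075,-.01]);r=minimize(g,p0,method="Nelder-Mead",options=dict(initial_simplex=p0+np.array([[0,0,0],[.006,0,0],[0,.006,0],[0,0,.05]]),maxiter=150,xatol=2e-4,fatol=1e-4));p=r.x
    pad=p[:2]+.0705*np.array([np.cos(p[2]),np.sin(p[2])]);b=bm[k];d=pad-b[:2];c,s=np.cos(b[2]),np.sin(b[2])
    print(k,np.round(p,4),round(r.fun,3),"pad in beam mm",np.round(1e3*np.array([c*d[0]+s*d[1],-s*d[0]+c*d[1]]),1),"dyaw",round(p[2]-b[2],3))
```

```text
top [0.5399 0.0754 0.0006] 0.228 pad in beam mm [  3.8 -61.3] dyaw -0.002
side [ 0.534  0.075 -0.01 ] inf pad in beam mm [ -2.6 -56.9] dyaw -0.035<stdin>:11: RuntimeWarning: divide by zero encountered in scalar divide
  np.max(np.abs(fsim[0] - fsim[1:])) <= fatol):
```

```bash
python3 -c "
from station import *
print(finish_job())"
```

```text
the job is handed in; nothing more can be done
None
```

The job is handed in with no verdict returned: the beam's near foot appears to rest on the green plate with the cross stop at the foot, and the bar lies level on its wooden blocks; foot height (expected about 9 mm) is unconfirmed because the camera fits were too noisy.

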